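# Right the bonsai display board and set its pot on it

### The job

The pot's wooden display board lies on the granite with its feet in the air. Push it along the granite against the coved tile upstand so that it rides up and stands leaning there with its lower edge at the foot of the cove, then tip its top back, away from the wall, so that the board lands on its feet. Then take the glazed pot off the turntable and set it down, without dropping it, in the middle of the board with the long sides of pot and board parallel; leave the two hand tools in the tray alone.

Things in the scene. Friction and masses are not known exactly. Their poses are not given: they have to be found in the camera images.
- board: Loose wooden board 145 (its x) by 160 (its y) by 20 mm, 0.18-0.37 kg, with two feet on one face. Origin: centre of the plain face; z points from there to the feet: up at the start, down once righted (plain face then 34 mm high). Starts flat, a 160 mm edge towards the upstand, skewed up to 7 degrees, 8 to 40 mm from the cove. It may be let topple onto its feet.
- board_foot (a point): Middle of one of the board's two feet, on its outer face: bars 125 long (along board x), 14 wide, 14 high, centred at board y +60 and -60 (this one +60). The middles of the board's edges are clear.
- upstand: Fixed white glazed-tile wall 260 mm long (its y), 100 high, 18 thick (x 0 to 18; buttresses behind to x 38, 90 high, at y +-100). Origin: foot of its upright face, mid-length; x points into the wall (roughly world +y). Cove in front of the face, corners at x -42 height 0, x -22 height 20, x -6 height 48, x 0 height 80. Slippery (friction 0.2; wood on granite 0.6).
- cove_foot (a point): Foot of the cove, upstand x -42, mid-length. A board pushed squarely along the granite, low on its near edge, climbs cove and face (10-25 N); with its lower edge here it stays leaning about 65 degrees from level. An upright gripper's body would meet the rising board: lean the tool 25 to 40 degrees, tips to the wall.
- wall_top (a point): Middle of the wall's front top edge, 100 mm high. The leaning board rests on it, its top edge then about 130 mm high and 19 mm behind the face plane, so it can be pulled over from behind above the wall. It falls by itself once its top is some 30 mm past upright and comes to lie with its centre about 110 to 150 mm in front of the face.
- pot: Rectangular blue-glazed ceramic pot, open on top, empty, about 0.32 kg: 58 mm (its x) by 96 mm (its y, the long side) by 48 mm high, straight walls 6 mm thick, standing on four 6 mm high feet. Origin under its centre at the level of the feet. It starts standing on the turntable, its long side up to 40 degrees off world y.
- turntable: Fixed steel turntable, a disc of 170 mm diameter, its top 35 mm above the granite; does not turn. Origin under its centre. It stands to the left or the right of the work.
- tray: Fixed shallow grey tray 200 (x) by 110 (y) by 18 mm, on the other side from the turntable; holds two hand tools. Origin under its centre.
- root_hook: Bystander: root hook with wooden handle 16 by 14 mm and bent steel tine, 155 mm long, lying in the tray along its own x; origin underneath.
- tweezers: Bystander: bamboo tweezers 150 mm long, 16 mm wide, 8 mm high, lying in the tray along their own x; origin underneath.
Things that resemble listed ones, but are neither listed nor needed, are in the scene too. Several things have the shape of the board; the one meant has the colours described above. There is more than one size of the pot; the one meant has the size given above.

How it is judged:
By the outcome, as a careful person would: the job done as asked, in the order asked, and still so for the second after the job is handed in, with the robot touching nothing.
It also fails if it takes over 67 s, if anything falls off the work surface, if the arm or the gripper's body presses on something with over 40 N, if the wrist force passes 120 N, or if a joint passes its speed limit or range.

### The arm

A 7-joint arm with a two-finger parallel gripper is mounted at the origin on the work surface. World frame = base frame: x ahead of the robot, y to its left, z up, the work surface at z = 0. Lengths are in m, angles in rad, forces in N, time in s.
With the tool pointing down it reaches from about 0.4 to 0.85 m from the base axis. Payload 10.4 kg.
Tool frame: the origin (TCP) lies at the centre of the arm's flange, where the gripper is bolted on; the fingertips stand 182 mm ahead of it and the grasp point (between the pads) lies 164 mm ahead of it; z points along the fingers, y is the line along which they close (so a half turn about z gives the same grasp; the last joint's range is limited). The gripper opens to 87 mm and grips with 3 to 60 N. Pads are 19 mm wide; open, the fingers measure 117 mm over their backs; the gripper's body (75 mm by 190 mm) begins 51 mm behind the grasp point.
Start: joints at [1.101, 0.332, -0.065, 1.46, 0.022, 1.35, -0.088], TCP at [0.27, -0.564, 0.405] pointing down, gripper open.
Joint ranges: [-2.6, 2.6], [-0.5, 2.12], [-1.47, 1.34], [0.16, 2.42], [-1.27, 4.41], [0.06, 2.06], [-2.6, 2.6]. Speed limits (rad/s): [2.22, 2.22, 2.79, 2.79, 3.14, 3.14, 3.14].

### API

Orientations are given as a unit quaternion [x, y, z, w].
In Python, from bench import r, eyes, job gives the robot as it stands. The module is installed in compiled form; this text tells all that it offers.
- The arm moves only by the shell command python3 -m inch 'ROWS' [OPENING] [FORCE]. ROWS is JSON, a list of rows, each a list of 6 numbers: the shift along the tool's x, y, z normalised to -1 to 1, where 1 is 4 cm, then the turn, a rotation vector about the tool's x, y, z normalised to -1 to 1, where 1 is 0.12 rad. In form: [[x, y, z, wx, wy, wz], ...]. A call has exactly 5 rows; each row shifts and turns the commanded pose from where the row before left it, along the tool's axes as they then stand; what a row does not reach is not made up. A row lasts 1/12 s, in which the tool goes at most 41.7 mm and 7.16 degrees, less where a joint would pass 70% of its speed; a pose out of reach is approached as far as the arm can. A call with a number of a shift or a turn outside -1 to 1 is refused whole. A call with a gripper value outside its range is refused whole. OPENING is the gripper command: -1 is shut, 1 is fully open, values between are in proportion, set as the call begins (- or left out, the last holds). The fingers move at their own pace and stop on an object; FORCE is the grip in N (left out, the last holds). Time passes only in rows, so rows that do not move let the fingers close, or fill a call up. It gives the time, the measured TCP pose, the force, the opening and the grip force at its end, in the units of the state.
- r.read_state(): the state, without advancing time (a new reading comes with each control period).
- eyes.camera(name): name is "scene" or "top"; returns a dict with "pixels" (420x560x3 uint8, red, green, blue), "fx", "fy", "cx", "cy" (pixels), "D" ([k1, k2, p1, p2, k3] as OpenCV has them; the pictures are not rectified), "extrinsics" (4x4, takes a point from camera to world coordinates). Camera axes: x right, y down, z forward; pixel columns grow to the right and rows downward; lengths in m; the calibration is good to about 2 mm. A picture is of the moment at which its call begins. There is no depth.
- job.close_job(): hands the job in; it is judged then, once.
The state is a dict: "time": time; "joint_positions": joint angles; "joint_vel": joint speeds; "joint_torque": joint torques, N m; "ee_pos": TCP position; "eef_rot": TCP orientation; "ft_force": force on the tool from outside, world axes, zero at the start; "torque": the same for the moment, N m; "width": finger opening in m; "grip_force": force on a finger pad.
Only numpy, scipy, OpenCV 4.12 (cv2) and the standard library are available. Lean on these libraries where they do the work, as an engineer would, in place of code of your own. Each camera call takes 0.05 s, during which the arm holds its last target. There are 200 camera calls.

## Working session

There is one attempt and no reset: what is moved stays moved. The work goes in short steps, Python scripts to look and compute and a shell command to move; the robot and the scene stay as the last step left them, time stands still between calls to the robot, and variables do not carry over. Pictures are saved under pics/ and viewed, at most 10 in all, crops included, and the job is handed in when it is done.

```bash
mkdir -p pics; python3 - <<'E'
from bench import r,eyes,job
import cv2,numpy as np,pickle
for n in("top","scene"):
    c=eyes.camera(n);cv2.imwrite(f"pics/{n}0.png",cv2.resize(c["pixels"][:,:,::-1],None,fx=1.42,fy=1.42,interpolation=cv2.INTER_CUBIC))
    pickle.dump(c,open(n+"0.pkl","wb"))
    print(n,c["fx"],c["cx"],c["cy"],c["D"],np.round(c["extrinsics"],3).tolist())
print(r.read_state())
E
```

```text
top 538.1769317686535 283.61475886447613 211.1264770163436 [-0.20769389  0.          0.          0.          0.        ] [[0.018, -0.995, 0.093, 0.443], [-1.0, -0.02, -0.012, -0.007], [0.014, -0.093, -0.996, 1.419], [0.0, 0.0, 0.0, 1.0]]
scene 480.11549670836183 283.12295217642856 207.1864620684923 [-0.01778469  0.          0.          0.          0.        ] [[-0.627, 0.633, -0.454, 1.15], [0.779, 0.508, -0.367, 0.483], [-0.002, -0.584, -0.812, 1.183], [0.0, 0.0, 0.0, 1.0]]
{'time': 0.1, 'joint_positions': array([ 1.10138685,  0.33279321, -0.06467992,  1.46083861,  0.02159547,
        1.34988481, -0.0885351 ]), 'joint_vel': array([ 0.00274326, -0.00063768,  0.00157134, -0.00197959,  0.00057425,
        0.00044491, -0.00010845]), 'joint_torque': array([ 7.25065784e-04, -6.24547291e+01,  2.42356810e-02, -3.90718603e+01,
       -6.13582903e-02,  3.65581072e-02,  5.11090093e-05]), 'ee_pos': array([ 0.2700068 , -0.56354669,  0.4040519 ]), 'eef_rot': array([ 9.75152612e-01,  2.21533307e-01, -1.63662970e-04, -5.92275256e-04]), 'ft_force': array([-0.31889459, -0.81193755, -0.45559618]), 'torque': array([-0.08168585,  0.02391373,  0.03402962]), 'grip_force': 0.0, 'width': 0.08733911851432692}
```

View pics/top0.png

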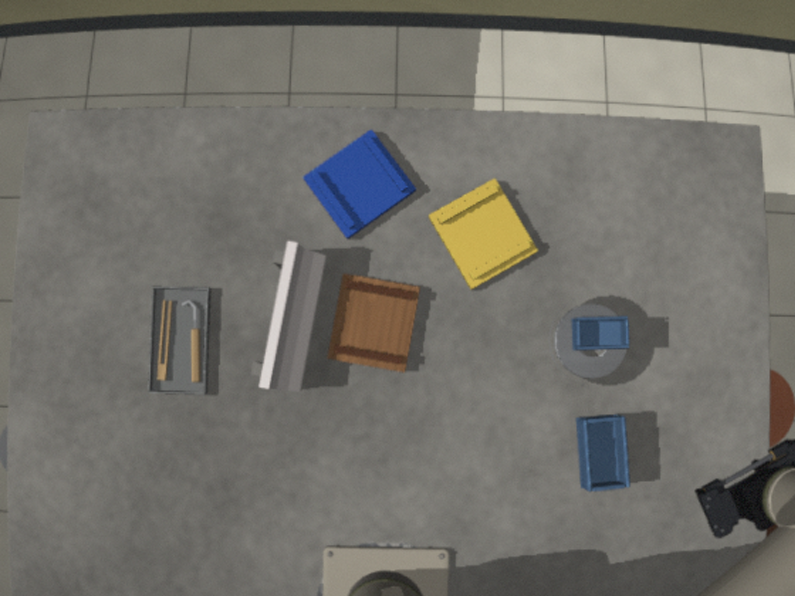

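View pics/scene0.png

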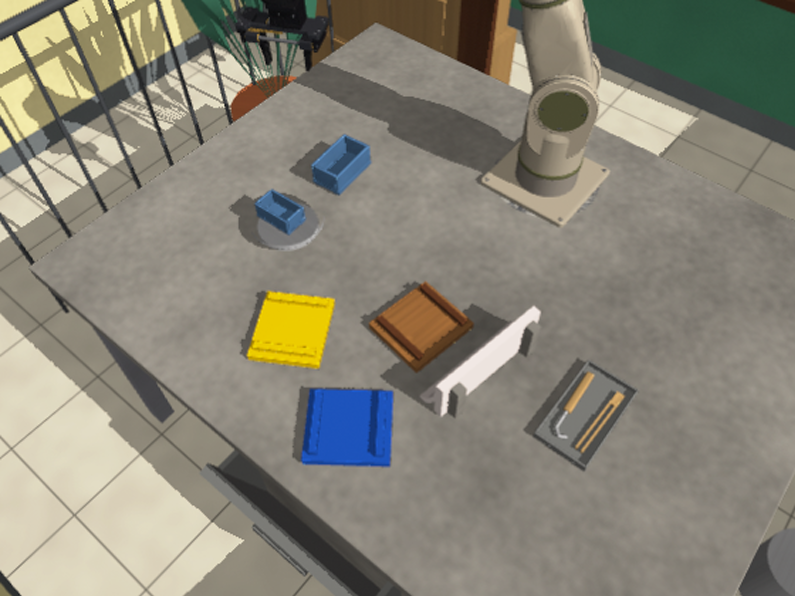

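The top view shows:
- **Boards:** wooden brown at (375,323) by the cove, blue at (360,184) and yellow at (484,234). The brown one fits "wooden" and lies in front of the upstand.
- **Pots:** one on the turntable at (600,333) and a larger one on the granite at (604,452). The one on the turntable fits.
- **Tray:** at (181,341), on the left.

I'll enlarge a crop to confirm these and read corners.

```bash
cat > h.py <<'E'
import numpy as np,cv2,pickle
from scipy.spatial.transform import Rotation as R
def ray(c,uv):
    K=np.array([[c["fx"],0,c["cx"]],[0,c["fy"],c["cy"]],[0,0,1]])
    p=cv2.undistortPoints(np.array(uv,float).reshape(-1,1,2),K,np.array(c["D"],float)).reshape(-1,2)
    E=c["extrinsics"];d=np.c_[p,np.ones(len(p))]@E[:3,:3].T
    return E[:3,3],d
def at(c,uv,z):
    o,d=ray(c,uv);z=np.broadcast_to(z,(len(d),));return o+d*((z-o[2])/d[:,2])[:,None]
def proj(c,P):
    E=c["extrinsics"];Ri=E[:3,:3].T;K=np.array([[c["fx"],0,c["cx"]],[0,c["fy"],c["cy"]],[0,0,1]])
    return cv2.projectPoints(np.array(P,float).reshape(-1,1,3),cv2.Rodrigues(Ri)[0],-Ri@E[:3,3],K,np.array(c["D"],float))[0].reshape(-1,2)
E
python3 - <<'E'
import pickle,cv2
c=pickle.load(open("top0.pkl","rb"));p=c["pixels"][:,:,::-1]
a=cv2.resize(p[165:285,175:305],None,fx=4.9,fy=4.9,interpolation=cv2.INTER_CUBIC)
cv2.imwrite("pics/c1.png",a)
b=cv2.resize(p[205:350,380:455],None,fx=4,fy=4,interpolation=cv2.INTER_CUBIC)
cv2.imwrite("pics/c2.png",b);print(a.shape,b.shape)
E
```

```text
(588, 637, 3) (580, 300, 3)
```

View pics/c1.png

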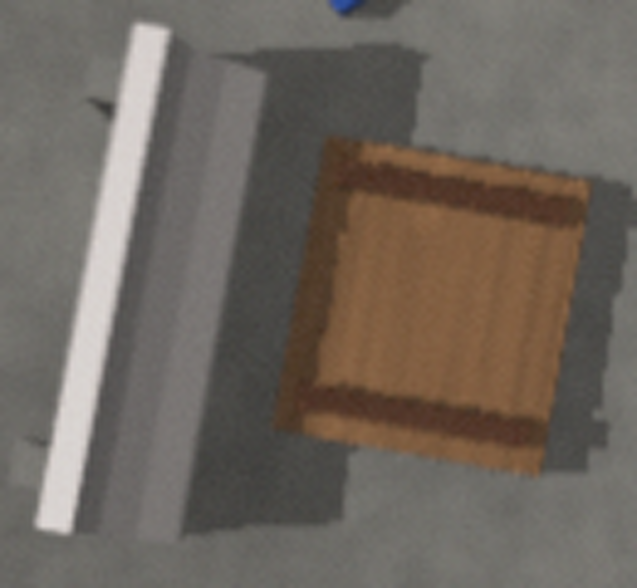

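View pics/c2.png

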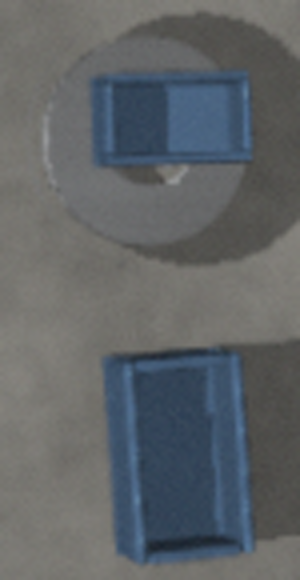

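The crop confirms the wooden board, with corners at (327,137), (590,180), (540,473) and (277,430) and two darker feet on its y sides. The pot on the turntable is the smaller of the two. Next I'll compute sizes from these.

```bash
python3 - <<'E'
from h import *
c=pickle.load(open("top0.pkl","rb"))
f=lambda l:(np.array(l,float)+.5)/4.9-.5+[175,165]
g=lambda l:(np.array(l,float)+.5)/4-.5+[380,205]
np.set_printoptions(precision=4,suppress=True)
b=at(c,f([(327,137),(590,180),(540,473),(277,430)]),.02)
print("board",b,b.mean(0),np.linalg.norm(np.roll(b,-1,0)-b,axis=1))
e=b[3]-b[0];print("edge ang left",np.degrees(np.arctan2(e[1],e[0])),"right",np.degrees(np.arctan2(*(b[2]-b[1])[[1,0]])))
w=at(c,f([(171,27),(72,534),(137,22),(37,527)]),.1);e=w[1]-w[0];print("walltop",w,np.linalg.norm(e),np.degrees(np.arctan2(e[1],e[0])),w[:2].mean(0))
k=at(c,f([(266,70),(180,541)]),0.);e=k[1]-k[0];print("cove",k,np.linalg.norm(e),np.degrees(np.arctan2(e[1],e[0])),k.mean(0))
for z in(.083,.089):
  p=at(c,g([(108,78),(249,72),(252,161),(108,163)]),z);print("pot",z,p,p.mean(0),np.linalg.norm(np.roll(p,-1,0)-p,axis=1))
p=at(c,g([(130,362),(240,350),(254,550),(146,558)]),.065);print("big",np.linalg.norm(np.roll(p,-1,0)-p,axis=1))
E
```

```text
board [[ 0.6209  0.0877  0.02  ]
 [ 0.6005 -0.0533  0.02  ]
 [ 0.444  -0.0295  0.02  ]
 [ 0.464   0.1103  0.02  ]] [0.5323 0.0288 0.02  ] [0.1425 0.1583 0.1412 0.1585]
edge ang left 171.78842516053032 right 171.32776397718646
walltop [[0.6655 0.1632 0.1   ]
 [0.4084 0.2054 0.1   ]
 [0.6678 0.1807 0.1   ]
 [0.4114 0.2232 0.1   ]] 0.2605708177672673 170.6815475399373 [0.5369 0.1843 0.1   ]
cove [[0.6595 0.1233 0.    ]
 [0.4035 0.1629 0.    ]] 0.25908198614031464 171.21424083212776 [0.5315 0.1431 0.    ]
pot 0.083 [[ 0.5414 -0.3343  0.083 ]
 [ 0.5468 -0.4267  0.083 ]
 [ 0.4902 -0.4285  0.083 ]
 [ 0.4878 -0.3343  0.083 ]] [ 0.5165 -0.3809  0.083 ] [0.0926 0.0567 0.0942 0.0536]
pot 0.089 [[ 0.541  -0.3328  0.089 ]
 [ 0.5463 -0.4248  0.089 ]
 [ 0.4899 -0.4266  0.089 ]
 [ 0.4876 -0.3329  0.089 ]] [ 0.5162 -0.3793  0.089 ] [0.0922 0.0564 0.0938 0.0534]
big [0.073  0.1292 0.0717 0.1258]
```

Sizes match: the board is 160x143 mm, sits 40 mm from the cove and is almost square to it. The pot is 96x58 mm, against 128x72 mm for the larger one. Next is the approach for the push, with the fingers 60 mm apart and the tool leaning 27.5°.

```bash
cat >> h.py <<'E'
F=np.array([.537,.1845,0]);W=np.radians(-9.05)
n=np.array([-np.sin(W),np.cos(W),0]);yu=np.array([-np.cos(W),-np.sin(W),0]);zz=np.array([0,0,1.])
def up(xu,y,z): return F+n*xu+yu*y+zz*z
def rot(yaw,lean=0): # tool y at yaw (rad), x at yaw+90deg, z down, leaned about tool y
    y=np.array([np.cos(yaw),np.sin(yaw),0]);z=-zz;return R.from_matrix(np.c_[np.cross(y,z),y,z])*R.from_rotvec([0,lean,0])
def plan(tip,rt,L=.182,rows=None,start=None):
    from bench import r
    if start is None: s=r.read_state();p0,r0=s["ee_pos"],R.from_quat(s["eef_rot"])
    else:p0,r0=start
    p1=tip-L*rt.as_matrix()[:,2]
    rv=(r0.inv()*rt).as_rotvec();N=rows or int(np.ceil(max(np.linalg.norm(p1-p0)/.038,np.linalg.norm(rv)/.115)))
    out=[]
    for i in range(N):
        a=r0*R.from_rotvec(rv*i/N);out.append(np.round(np.r_[a.inv().apply((p1-p0)/N)/.04,rv/N/.12],2).tolist())
    print("rows",N,"TCP",np.round(p1,3),"rv",np.round(rv,3))
    for o in out: print(o)
    return p1,rt
E
python3 - <<'E'
from h import *
rt=rot(W,.48)
s=plan(up(-.26,-.02,.09),rt)
plan(up(-.255,-.02,.0065),rt,start=s)
E
```

```text
rows 13 TCP [ 0.503 -0.158  0.251] rv [ 0.231  0.441 -0.947]
[0.74, -0.51, 0.29, 0.15, 0.28, -0.61]
[0.76, -0.45, 0.33, 0.15, 0.28, -0.61]
[0.78, -0.39, 0.36, 0.15, 0.28, -0.61]
[0.8, -0.32, 0.39, 0.15, 0.28, -0.61]
[0.8, -0.26, 0.43, 0.15, 0.28, -0.61]
[0.8, -0.19, 0.46, 0.15, 0.28, -0.61]
[0.8, -0.12, 0.49, 0.15, 0.28, -0.61]
[0.79, -0.06, 0.52, 0.15, 0.28, -0.61]
[0.77, 0.01, 0.54, 0.15, 0.28, -0.61]
[0.75, 0.08, 0.57, 0.15, 0.28, -0.61]
[0.72, 0.14, 0.59, 0.15, 0.28, -0.61]
[0.69, 0.2, 0.61, 0.15, 0.28, -0.61]
[0.65, 0.26, 0.63, 0.15, 0.28, -0.61]
rows 3 TCP [ 0.503 -0.153  0.168] rv [0. 0. 0.]
[-0.28, -0.0, 0.64, 0.0, 0.0, 0.0]
[-0.28, -0.0, 0.64, 0.0, 0.0, 0.0]
[-0.28, -0.0, 0.64, 0.0, 0.0, 0.0]
```

```bash
python3 -m inch '[[0.74,-0.51,0.29,0.15,0.28,-0.61],[0.76,-0.45,0.33,0.15,0.28,-0.61],[0.78,-0.39,0.36,0.15,0.28,-0.61],[0.8,-0.32,0.39,0.15,0.28,-0.61],[0.8,-0.26,0.43,0.15,0.28,-0.61]]' 0.38 30
python3 -m inch '[[0.8,-0.19,0.46,0.15,0.28,-0.61],[0.8,-0.12,0.49,0.15,0.28,-0.61],[0.79,-0.06,0.52,0.15,0.28,-0.61],[0.77,0.01,0.54,0.15,0.28,-0.61],[0.75,0.08,0.57,0.15,0.28,-0.61]]'
python3 -m inch '[[0.72,0.14,0.59,0.15,0.28,-0.61],[0.69,0.2,0.61,0.15,0.28,-0.61],[0.65,0.26,0.63,0.15,0.28,-0.61],[0,0,0,0,0,0],[0,0,0,0,0,0]]'
python3 - <<'E'
from h import *
plan(up(-.255,-.02,.0065),rot(W,.48),rows=4)
E
```

```text
time: 0.52
ee_pos: [0.3595, -0.406, 0.3455]
eef_rot: [0.913, 0.396, 0.072, -0.063]
ft_force: [0.9, -0.0, 0.1]
width: 0.0634
grip_force: 0.0
time: 0.93
ee_pos: [0.4482, -0.2504, 0.2862]
eef_rot: [0.814, 0.551, 0.14, -0.122]
ft_force: [1.4, -1.1, -0.6]
width: 0.06
grip_force: 0.0
time: 1.35
ee_pos: [0.5011, -0.1565, 0.2504]
eef_rot: [0.736, 0.634, 0.178, -0.156]
ft_force: [0.2, -0.1, -0.4]
width: 0.0604
grip_force: 0.0
rows 4 TCP [ 0.503 -0.153  0.168] rv [-0.008  0.002  0.006]
[-0.22, 0.01, 0.47, -0.02, 0.0, 0.01]
[-0.22, 0.01, 0.47, -0.02, 0.0, 0.01]
[-0.22, 0.01, 0.47, -0.02, 0.0, 0.01]
[-0.22, 0.01, 0.47, -0.02, 0.0, 0.01]
```

```bash
python3 -m inch '[[-0.22,0.01,0.47,-0.02,0,0.01],[-0.22,0.01,0.47,-0.02,0,0.01],[-0.22,0.01,0.47,-0.02,0,0.01],[-0.22,0.01,0.45,-0.02,0,0.01],[0,0,0,0,0,0]]'
python3 - <<'E'
from h import *
from bench import eyes,r
s=r.read_state();q=R.from_quat(s["eef_rot"]);t=s["ee_pos"]+.182*q.as_matrix()[:,2]-F
print("tip xu,y,z",t@n,t@yu,t[2])
plan(up(-.215,-.02,.0065),rot(W,.48),rows=5)
c=eyes.camera("scene");cv2.imwrite("pics/s1.png",cv2.resize(c["pixels"][120:300,200:420,::-1],None,fx=3.3,fy=3.3,interpolation=cv2.INTER_CUBIC))
E
```

```text
time: 1.77
ee_pos: [0.5023, -0.1574, 0.1672]
eef_rot: [0.741, 0.628, 0.181, -0.152]
ft_force: [-0.8, 0.1, 0.7]
width: 0.0596
grip_force: 0.0
tip xu,y,z -0.2596833565053146 -0.020484285138039147 0.005514250219669281
rows 5 TCP [ 0.51  -0.114  0.168] rv [ 0.005  0.004 -0.005]
[0.2, 0.0, 0.1, 0.01, 0.01, -0.01]
[0.2, 0.0, 0.1, 0.01, 0.01, -0.01]
[0.2, 0.0, 0.1, 0.01, 0.01, -0.01]
[0.2, 0.0, 0.1, 0.01, 0.01, -0.01]
[0.2, 0.0, 0.1, 0.01, 0.01, -0.01]
```

View pics/s1.png

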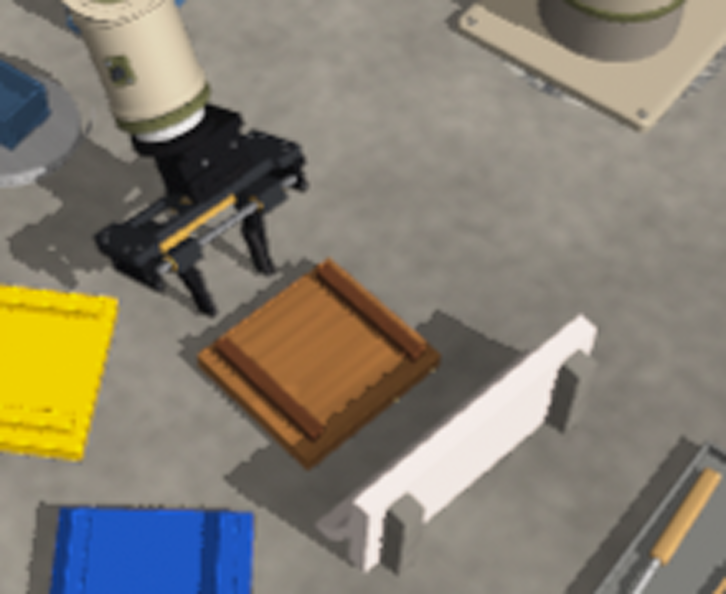

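The fingers stand centred behind the near edge at about (235,300), with the board square to the wall. Now pushing.

```bash
cat > tip.py <<'E'
from h import *
from bench import r
s=r.read_state();q=R.from_quat(s["eef_rot"]);z=q.as_matrix()[:,2];t=s["ee_pos"]+.182*z-F
print("TIP xu %.4f y %.4f z %.4f"%(t@n,t@yu,t[2]),"lean",round(float(np.degrees(np.arctan2(z@n,-z[2]))),2),"n.F",round(float(s["ft_force"]@n),1))
E
for i in 1; do python3 -m inch '[[0.2,0,0.1,0.01,0,-0.01],[0.2,0,0.1,0.01,0,-0.01],[0.2,0,0.1,0.01,0,-0.01],[0.2,0,0.1,0.01,0,-0.01],[0.2,0,0.1,0,0,0]]'|grep force; python3 tip.py; done
python3 -m inch '[[0.2,0,0.105,0,0,0],[0.2,0,0.105,0,0,0],[0.2,0,0.105,0,0,0],[0.2,0,0.105,0,0,0],[0.2,0,0.105,0,0,0]]'|grep force; python3 tip.py
python3 -m inch '[[0.2,0,0.105,0,0,0],[0.2,0,0.105,0,0,0],[0.2,0,0.105,0,0,0],[0,0,0,0,0,0],[0,0,0,0,0,0]]'|grep force; python3 tip.py
```

```text
ft_force: [-0.4, -1.9, -0.5]
grip_force: 1.0
TIP xu -0.2126 y -0.0197 z 0.0082 lean 27.27 n.F -2.0
ft_force: [-2.1, -10.8, 2.5]
grip_force: 4.9
TIP xu -0.1693 y -0.0203 z 0.0076 lean 27.18 n.F -11.0
ft_force: [0.8, -4.2, -3.5]
grip_force: 2.8
TIP xu -0.1416 y -0.0194 z 0.0070 lean 27.23 n.F -4.1
```

```bash
python3 -m inch '[[0.2,0,0.105,0,0,0],[0.2,0,0.105,0,0,0],[0.2,0,0.105,0,0,0],[0.2,0,0.105,0,0,0],[0,0,0,0,0,0]]'|grep force; python3 tip.py
python3 -m inch '[[0.15,0,0.08,0,0,0],[0.15,0,0.08,0,0,0],[0.1,0,0.052,0,0,0],[0.1,0,0.052,0,0,0],[0,0,0,0,0,0]]'|grep force; python3 tip.py
python3 - <<'E'
from h import *
from bench import eyes
a=[]
c=eyes.camera("scene");a.append(cv2.resize(c["pixels"][140:300,230:400,::-1],(510,480),interpolation=cv2.INTER_CUBIC))
c=eyes.camera("top");a.append(cv2.resize(c["pixels"][165:285,175:250,::-1],(288,480),interpolation=cv2.INTER_CUBIC))
cv2.imwrite("pics/s2.png",np.hstack(a))
E
```

```text
ft_force: [-0.5, 1.0, -0.1]
grip_force: 0.0
TIP xu -0.1018 y -0.0186 z 0.0076 lean 27.4 n.F 0.9
ft_force: [0.3, -1.6, 0.7]
grip_force: 0.6
TIP xu -0.0814 y -0.0193 z 0.0073 lean 27.33 n.F -1.5
```

View pics/s2.png

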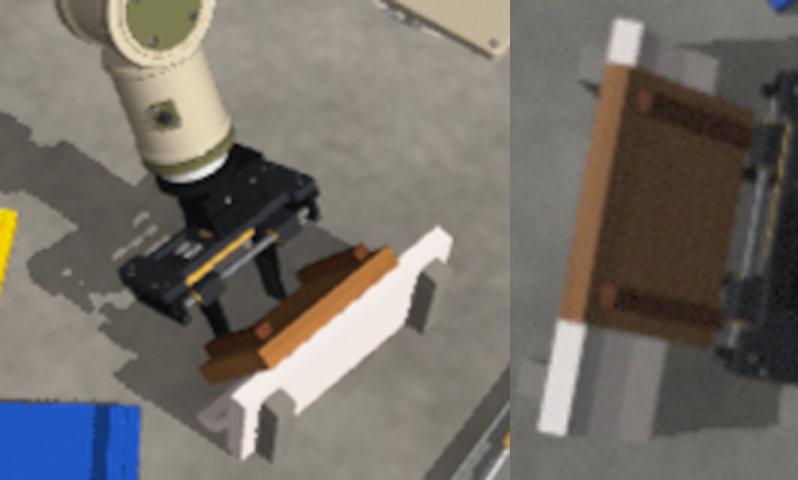

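The board has ridden up and leans square on the wall, with its top edge over the wall top. In the right-hand picture the top edge corners are about (607,64) to (560,320) on the plain side. Measuring how far it still has to go.

```bash
python3 - <<'E'
from h import *
c=pickle.load(open("top0.pkl","rb"))
f=lambda l:(np.array(l,float)-[510,0]+.5)/[3.84,4]-.5+[175,165]
P=[(607,64),(560,320)];Q=[(638,68),(592,326)]
for z in(.11,.12,.13):
  t=at(c,f(P),z)-F;u=at(c,f(Q),z+.01)-F;print(z,"plain top xu",t@n,"y",t@yu,"feet top",u@n,u@yu)
E
```

```text
0.11 plain top xu [0.01608774 0.0158842 ] y [-0.09886804  0.0612408 ] feet top [-0.00564494 -0.00651456] [-0.09866593  0.06114646]
0.12 plain top xu [0.01440871 0.01420672] y [-0.09763254  0.06125299] feet top [-0.00716957 -0.0080325 ] [-0.09742247  0.06115947]
0.13 plain top xu [0.01272967 0.01252924] y [-0.09639704  0.06126518] feet top [-0.0086942  -0.00955044] [-0.09617902  0.06117249]
```

```bash
python3 -m inch '[[0.07,0,0.07,0,0,0],[0.09,0,0.05,0,0,0],[0.07,0,0.036,0,0,0],[0,0,0,0,0,0],[0,0,0,0,0,0]]'|grep force; python3 tip.py
python3 - <<'E'
from h import *
from bench import eyes
c=eyes.camera("scene");t=c
for th in(61,64,67,70):
  a=np.radians(th);xl=-.1/np.tan(a);d=np.array([np.cos(a),np.sin(a)]);m=np.array([-np.sin(a),np.cos(a)])*.02
  L=np.array([xl,0]);pts=[L+m,L,L+.145*d,L+.145*d+m]
  print(th,round(xl,4),np.round((proj(c,[up(p[0],-.099,p[1]) for p in pts])-[230,140])*3+1,1).tolist(),"other",np.round((proj(c,[up(p[0],.061,p[1]) for p in pts[2:]])-[230,140])*3+1,1).tolist())
cv2.imwrite("pics/s3.png",cv2.resize(c["pixels"][230:300,270:370,::-1],(800,560),interpolation=cv2.INTER_CUBIC))
E
```

```text
ft_force: [0.8, -1.4, 0.9]
grip_force: 0.6
TIP xu -0.0713 y -0.0194 z 0.0057 lean 27.31 n.F -1.2
61 -0.0554 [[194.1, 370.4], [206.8, 387.8], [268.2, 370.3], [254.1, 351.0]] other [[398.1, 262.5], [384.7, 244.0]]
64 -0.0488 [[198.6, 375.3], [211.7, 392.6], [268.4, 368.2], [253.8, 349.0]] other [[398.5, 260.2], [384.6, 242.0]]
67 -0.0424 [[203.0, 379.9], [216.4, 397.1], [268.1, 365.9], [253.1, 346.9]] other [[398.5, 257.8], [384.1, 239.9]]
70 -0.0364 [[207.1, 384.5], [220.9, 401.4], [267.4, 363.4], [252.0, 344.7]] other [[398.1, 255.3], [383.2, 237.7]]
```

View pics/s3.png

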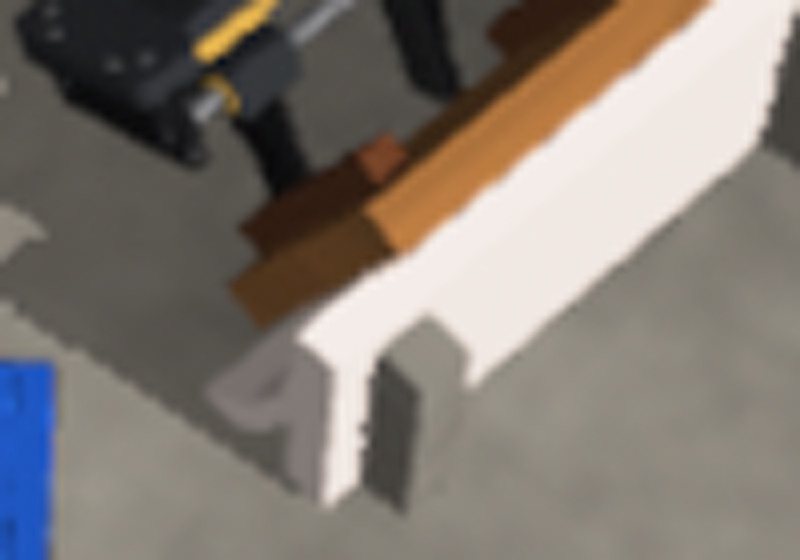

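In the crop, the board end corners at (231,288), (260,328), (397,250) and (362,208) fit a lean of about 67-68°, with the lower edge at xu ≈ -41 mm, i.e. at the foot of the cove. I'll retract and go behind the board.

```bash
python3 - <<'E'
from h import *
a=plan(up(-.105,-.0195,.012),rot(W,.477),rows=4)
b=plan(up(-.17,-.0195,.12),rot(W,.477),start=a)
d=plan(up(-.08,-.0195,.21),rot(W,0.1),start=b,rows=4)
e=plan(up(.045,-.0195,.2),rot(W,0),start=d,rows=4)
f=plan(up(.045,-.0195,.112),rot(W,0),start=e,rows=4)
E
```

```text
rows 4 TCP [ 0.527 -0.005  0.174] rv [-0.     0.     0.003]
[-0.17, 0.0, -0.13, -0.0, 0.0, 0.01]
[-0.17, 0.0, -0.13, -0.0, 0.0, 0.01]
[-0.17, 0.0, -0.13, -0.0, 0.0, 0.01]
[-0.17, 0.0, -0.13, -0.0, 0.0, 0.01]
rows 4 TCP [ 0.516 -0.069  0.282] rv [0. 0. 0.]
[-0.05, 0.0, -0.79, 0.0, 0.0, 0.0]
[-0.05, 0.0, -0.79, 0.0, 0.0, 0.0]
[-0.05, 0.0, -0.79, 0.0, 0.0, 0.0]
[-0.05, 0.0, -0.79, 0.0, 0.0, 0.0]
rows 4 TCP [0.541 0.084 0.391] rv [ 0.    -0.377  0.   ]
[1.18, -0.0, -0.16, 0.0, -0.79, 0.0]
[1.16, 0.0, -0.27, 0.0, -0.79, 0.0]
[1.13, 0.0, -0.38, 0.0, -0.79, 0.0]
[1.08, -0.0, -0.48, 0.0, -0.79, 0.0]
rows 4 TCP [0.563 0.226 0.382] rv [-0.  -0.1  0. ]
[0.88, -0.0, 0.15, -0.0, -0.21, 0.0]
[0.89, 0.0, 0.12, -0.0, -0.21, 0.0]
[0.89, 0.0, 0.1, -0.0, -0.21, 0.0]
[0.89, 0.0, 0.08, -0.0, -0.21, 0.0]
rows 4 TCP [0.563 0.226 0.294] rv [0. 0. 0.]
[0.0, 0.0, 0.55, 0.0, 0.0, 0.0]
[0.0, 0.0, 0.55, 0.0, 0.0, 0.0]
[0.0, 0.0, 0.55, 0.0, 0.0, 0.0]
[0.0, 0.0, 0.55, 0.0, 0.0, 0.0]
```

```bash
python3 -m inch '[[-0.17,0,-0.06,0,0,0],[-0.17,0,-0.13,0,0,0],[-0.17,0,-0.17,0,0,0],[-0.17,0,-0.17,0,0,0.01],[-0.05,0,-0.5,0,0,0]]'|grep force
python3 -m inch '[[-0.05,0,-0.79,0,0,0],[-0.05,0,-0.79,0,0,0],[-0.05,0,-0.79,0,0,0],[0,0,-0.3,0,0,0],[0,0,0,0,0,0]]'|grep force;python3 tip.py
python3 -m inch '[[0.78,0,-0.1,0,-0.53,0],[0.78,0,-0.17,0,-0.53,0],[0.76,0,-0.23,0,-0.53,0],[0.75,0,-0.28,0,-0.53,0],[0.73,0,-0.33,0,-0.53,0]]'|grep force
python3 -m inch '[[0.72,0,-0.3,0,-0.53,0],[0,0,0,0,0,0],[0,0,0,0,0,0],[0,0,0,0,0,0],[0,0,0,0,0,0]]'|grep force;python3 tip.py
python3 - <<'E'
from h import *
e=plan(up(.045,-.0195,.2),rot(W,0),rows=5)
E
```

```text
ft_force: [-0.3, 1.0, 0.2]
grip_force: 0.0
ft_force: [-0.3, -0.1, -0.5]
grip_force: 0.0
TIP xu -0.1736 y -0.0215 z 0.1240 lean 27.2 n.F -0.1
ft_force: [1.1, 0.2, 0.5]
grip_force: 0.0
ft_force: [0.5, -0.1, 0.5]
grip_force: 0.0
TIP xu -0.0836 y -0.0189 z 0.2109 lean 5.42 n.F -0.1
rows 5 TCP [0.563 0.226 0.382] rv [-0.001 -0.095  0.   ]
[0.72, 0.0, 0.12, -0.0, -0.16, 0.0]
[0.72, 0.0, 0.11, -0.0, -0.16, 0.0]
[0.72, 0.0, 0.09, -0.0, -0.16, 0.0]
[0.73, 0.0, 0.08, -0.0, -0.16, 0.0]
[0.73, 0.0, 0.06, -0.0, -0.16, 0.0]
```

```bash
python3 - <<'E'
from bench import eyes
import cv2
c=eyes.camera("scene");cv2.imwrite("pics/s4.png",cv2.resize(c["pixels"][200:300,250:390,::-1],(700,500),interpolation=cv2.INTER_CUBIC))
E
python3 -m inch '[[0.72,0,0.12,0,-0.16,0],[0.72,0,0.11,0,-0.16,0],[0.72,0,0.09,0,-0.16,0],[0.73,0,0.08,0,-0.16,0],[0.73,0,0.06,0,-0.16,0]]'|grep force
python3 -m inch '[[0,0,0.2,0,0,0],[0,0,0.65,0,0,0],[0,0,0.7,0,0,0],[0,0,0.6,0,0,0],[0,0,0,0,0,0]]'|grep force;python3 tip.py
```

```text
ft_force: [0.5, 0.4, 0.2]
grip_force: 0.0
ft_force: [-1.7, -0.6, -0.4]
grip_force: 0.0
TIP xu 0.0429 y -0.0170 z 0.1095 lean -0.31 n.F -0.8
```

View pics/s4.png

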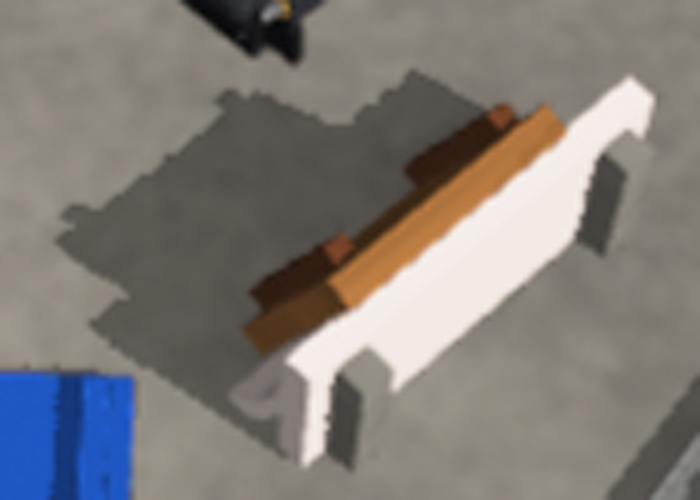

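The board stays leaning on its own, with its top edge from (345,295) to (550,115). The fingertips are behind it at 110 mm height, so I'll pull it over.

```bash
python3 -m inch '[[-0.2,0,-0.05,0,0,0],[-0.25,0,-0.05,0,0,0],[-0.25,0,0,0,0,0],[-0.25,0,0,0,0,0],[-0.25,0,0,0,0,0]]'|grep force;python3 tip.py
python3 -m inch '[[-0.22,0,0,0,0,0],[-0.22,0,0,0,0,0],[-0.22,0,0,0,0,0],[-0.22,0,0,0,0,0],[-0.22,0,0,0,0,0]]'|grep force;python3 tip.py
python3 -m inch '[[-0.2,0,0,0,0,0],[-0.2,0,0,0,0,0],[-0.15,0,0,0,0,0],[-0.15,0,0,0,0,0],[0,0,0,0,0,0]]'|grep force;python3 tip.py
```

```text
ft_force: [0.7, 0.4, 0.1]
grip_force: 0.1
TIP xu -0.0032 y -0.0198 z 0.1205 lean -0.05 n.F 0.5
ft_force: [0.8, -0.1, 0.2]
grip_force: 0.0
TIP xu -0.0466 y -0.0191 z 0.1193 lean -0.06 n.F 0.0
ft_force: [1.4, -0.5, -0.1]
grip_force: 0.0
TIP xu -0.0752 y -0.0194 z 0.1192 lean -0.1 n.F -0.3
```

```bash
python3 -m inch '[[0,0,-0.5,0,0,0],[0,0,-0.7,0,0,0],[0,0,-0.7,0,0,0],[0,0,-0.3,0,0,0],[0,0,0,0,0,0]]' 1|grep force;python3 tip.py
python3 - <<'E'
from h import *
b=plan(np.array([.5163,-.34,.20]),rot(np.radians(2.4)),rows=11)
E
```

```text
ft_force: [0.3, -0.0, -0.9]
grip_force: 0.0
TIP xu -0.0725 y -0.0204 z 0.2104 lean 0.03 n.F 0.0
rows 11 TCP [ 0.516 -0.34   0.382] rv [ 0.006  0.    -0.197]
[-1.02, 0.09, 0.02, 0.0, 0.0, -0.15]
[-1.02, 0.08, 0.02, 0.0, 0.0, -0.15]
[-1.02, 0.06, 0.02, 0.0, 0.0, -0.15]
[-1.02, 0.04, 0.02, 0.0, 0.0, -0.15]
[-1.02, 0.02, 0.02, 0.0, 0.0, -0.15]
[-1.02, 0.0, 0.02, 0.0, 0.0, -0.15]
[-1.02, -0.02, 0.02, 0.0, 0.0, -0.15]
[-1.02, -0.03, 0.02, 0.0, 0.0, -0.15]
[-1.02, -0.05, 0.02, 0.0, 0.0, -0.15]
[-1.02, -0.07, 0.02, 0.0, 0.0, -0.15]
[-1.02, -0.09, 0.02, 0.0, 0.0, -0.15]
```

```bash
python3 -m inch '[[-0.5,0.04,0.01,0,0,-0.1],[-0.9,0.08,0.02,0,0,-0.13],[-0.9,0.06,0.02,0,0,-0.13],[-0.9,0.05,0.02,0,0,-0.13],[-0.9,0.03,0.02,0,0,-0.13]]'|grep force
python3 -m inch '[[-0.9,0.01,0.02,0,0,-0.13],[-0.9,0,0.02,0,0,-0.13],[-0.9,-0.02,0.02,0,0,-0.13],[-0.9,-0.04,0.02,0,0,-0.13],[-0.9,-0.05,0.02,0,0,-0.13]]'|grep force
python3 -m inch '[[-0.9,-0.06,0.02,0,0,-0.13],[-0.9,-0.07,0.02,0,0,-0.13],[-0.3,0,0,0,0,-0.1],[0,0,0,0,0,0],[0,0,0,0,0,0]]'|grep force
python3 - <<'E'
from h import *
from bench import eyes
c=eyes.camera("top");pickle.dump(c,open("top1.pkl","wb"))
a=cv2.resize(c["pixels"][165:285,175:305,::-1],None,fx=4.6,fy=4.6,interpolation=cv2.INTER_CUBIC)
c=eyes.camera("scene");pickle.dump(c,open("scene1.pkl","wb"))
b=cv2.resize(c["pixels"][180:300,240:390,::-1],(200,160),interpolation=cv2.INTER_CUBIC)
im=np.zeros((552,798,3),np.uint8);im[:552,:598]=a;im[:160,598:]=b
d=cv2.resize(c["pixels"][:,:,::-1],(200,150));im[200:350,598:]=d
cv2.imwrite("pics/t5.png",im)
plan(np.array([.5163,-.380,.06]),rot(np.radians(2.4)),L=.182)
E
```

```text
ft_force: [0.8, 0.5, 0.2]
grip_force: 0.0
ft_force: [1.3, -0.5, 0.3]
grip_force: 0.0
ft_force: [0.5, 0.7, -0.3]
grip_force: 0.0
rows 4 TCP [ 0.516 -0.38   0.242] rv [ 0. -0. -0.]
[-0.39, -0.02, 0.86, 0.0, -0.0, -0.0]
[-0.39, -0.02, 0.86, 0.0, -0.0, -0.0]
[-0.39, -0.02, 0.86, 0.0, -0.0, -0.0]
[-0.39, -0.02, 0.86, 0.0, -0.0, -0.0]
```

View pics/t5.png

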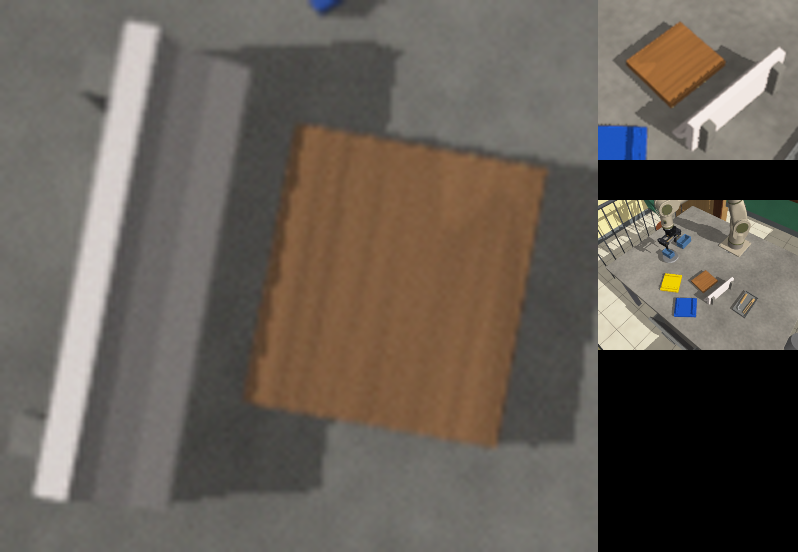

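The board lies on its feet, plain face up, with corners at (302,127), (547,168), (497,445) and (252,404). Measuring it, then grasping the pot.

```bash
python3 - <<'E'
from h import *
c=pickle.load(open("top1.pkl","rb"))
b=at(c,(np.array([(302,127),(547,168),(497,445),(252,404)])+.5)/4.6-.5+[175,165],.034)
print(b,b.mean(0),np.linalg.norm(np.roll(b,-1,0)-b,axis=1))
e=b[0]+b[1]-b[2]-b[3];print("long ang",np.degrees(np.arctan2(e[1],e[0])));e=b[0]+b[3]-b[1]-b[2];print("short ang-90",np.degrees(np.arctan2(e[1],e[0]))-90, "xu",(b.mean(0)-F)@n)
# check vs fitted mask
E
python3 -m inch '[[-0.5,-0.02,0.2,0,0,0],[-0.5,-0.02,0.6,0,0,0],[-0.5,-0.03,0.8,0,0,0],[0,0,0.85,0,0,0],[0,0,0.85,0,0,0]]'|grep force
python3 - <<'E'
from h import *
plan(np.array([.5163,-.380,.050]),rot(np.radians(2.4)),rows=3)
E
```

```text
[[ 0.61991698  0.08955181  0.034     ]
 [ 0.59936841 -0.04900186  0.034     ]
 [ 0.44336248 -0.02372379  0.034     ]
 [ 0.46346607  0.11362855  0.034     ]] [0.53152849 0.03261368 0.034     ] [0.14006913 0.1580406  0.13881577 0.15829269]
long ang -8.97611929374195
short ang-90 -8.381689469469052 xu -0.150856204057064
ft_force: [-0.8, -0.1, -0.6]
grip_force: 0.0
rows 3 TCP [ 0.516 -0.38   0.232] rv [ 0.001  0.002 -0.002]
[-0.01, -0.0, 0.13, 0.0, 0.0, -0.01]
[-0.01, -0.0, 0.13, 0.0, 0.0, -0.01]
[-0.01, -0.0, 0.13, 0.0, 0.0, -0.01]
```

```bash
python3 -m inch '[[-0.01,0,0.13,0,0,-0.01],[-0.01,0,0.13,0,0,0],[-0.01,0,0.13,0,0,0],[0,0,0,0,0,0],[0,0,0,0,0,0]]'|grep force
python3 -m inch '[[0,0,0,0,0,0],[0,0,0,0,0,0],[0,0,0,0,0,0],[0,0,0,0,0,0],[0,0,0,0,0,0]]' -1 30
python3 -m inch '[[0,0,0,0,0,0],[0,0,0,0,0,0],[0,0,0,0,0,0],[0,0,-0.1,0,0,0],[0,0,-0.2,0,0,0]]'
python3 - <<'E'
from h import *
from bench import r
s=r.read_state();print(s["joint_positions"].round(2),s["ee_pos"])
g=s["ee_pos"]
a=plan(np.array([.5163,-.34,.18]),rot(np.radians(2.4)),rows=5)
b=plan(np.array([.5316,.034,.15]),rot(np.radians(81.2)),start=a,rows=14)
E
```

```text
ft_force: [0.3, -0.0, 1.0]
grip_force: 0.0
time: 11.28
ee_pos: [0.5163, -0.3802, 0.2333]
eef_rot: [0.693, 0.721, -0.0, 0.001]
ft_force: [0.6, -0.1, -0.1]
width: 0.0615
grip_force: 0.0
time: 11.7
ee_pos: [0.5157, -0.3798, 0.2439]
eef_rot: [0.692, 0.721, -0.0, -0.001]
ft_force: [-0.4, 0.1, -3.8]
width: 0.0578
grip_force: 30.0
[ 0.82  0.52 -0.33  1.57  0.18  1.08  0.48] [ 0.5156687  -0.37984092  0.24386903]
rows 5 TCP [ 0.516 -0.34   0.362] rv [-0.002 -0.001 -0.001]
[0.2, 0.01, -0.59, -0.0, -0.0, -0.0]
[0.2, 0.01, -0.59, -0.0, -0.0, -0.0]
[0.2, 0.01, -0.59, -0.0, -0.0, -0.0]
[0.2, 0.01, -0.59, -0.0, -0.0, -0.0]
[0.2, 0.01, -0.59, -0.0, -0.0, -0.0]
rows 14 TCP [0.532 0.034 0.332] rv [ 0.     0.    -1.375]
[0.67, 0.06, 0.05, 0.0, 0.0, -0.82]
[0.66, 0.12, 0.05, 0.0, 0.0, -0.82]
[0.64, 0.18, 0.05, 0.0, 0.0, -0.82]
[0.62, 0.25, 0.05, 0.0, 0.0, -0.82]
[0.59, 0.31, 0.05, 0.0, 0.0, -0.82]
[0.56, 0.36, 0.05, 0.0, 0.0, -0.82]
[0.52, 0.42, 0.05, 0.0, 0.0, -0.82]
[0.48, 0.47, 0.05, 0.0, 0.0, -0.82]
[0.43, 0.51, 0.05, 0.0, 0.0, -0.82]
[0.38, 0.55, 0.05, 0.0, 0.0, -0.82]
[0.32, 0.58, 0.05, 0.0, 0.0, -0.82]
[0.26, 0.61, 0.05, 0.0, 0.0, -0.82]
[0.2, 0.64, 0.05, 0.0, 0.0, -0.82]
[0.14, 0.65, 0.05, 0.0, 0.0, -0.82]
```

```bash
python3 -m inch '[[0.2,0.01,-0.5,0,0,0],[0.2,0.01,-0.59,0,0,0],[0.2,0.01,-0.59,0,0,0],[0.2,0.01,-0.59,0,0,0],[0.2,0.01,-0.5,0,0,0]]'|grep force
python3 -m inch '[[0.67,0.06,0.05,0,0,-0.7],[0.66,0.12,0.05,0,0,-0.82],[0.64,0.18,0.05,0,0,-0.82],[0.62,0.25,0.05,0,0,-0.82],[0.59,0.31,0.05,0,0,-0.82]]'|grep force
python3 -m inch '[[0.56,0.36,0.05,0,0,-0.82],[0.52,0.42,0.05,0,0,-0.82],[0.48,0.47,0.05,0,0,-0.82],[0.43,0.51,0.05,0,0,-0.82],[0.38,0.55,0.05,0,0,-0.82]]'|grep force
python3 -m inch '[[0.32,0.58,0.05,0,0,-0.82],[0.26,0.61,0.05,0,0,-0.82],[0.2,0.64,0.05,0,0,-0.82],[0.1,0.4,0.05,0,0,-0.82],[0,0,0,0,0,0]]'
python3 - <<'E'
from h import *
from bench import eyes
a=plan(np.array([.5316,.034,.07]),rot(np.radians(81.2)),rows=6)
c=eyes.camera("scene");pickle.dump(c,open("scene2.pkl","wb"))
E
```

```text
ft_force: [0.3, -0.2, -3.8]
grip_force: 30.0
ft_force: [0.2, 0.1, -3.6]
grip_force: 30.0
ft_force: [0.3, 0.1, -3.8]
grip_force: 30.0
time: 13.37
ee_pos: [0.5361, 0.0276, 0.3277]
eef_rot: [0.077, 0.997, 0.0, 0.0]
ft_force: [-0.3, 0.7, -3.4]
width: 0.0576
grip_force: 30.0
rows 6 TCP [0.532 0.034 0.252] rv [ 0.001  0.    -0.001]
[0.02, 0.02, 0.32, 0.0, 0.0, -0.0]
[0.02, 0.02, 0.32, 0.0, 0.0, -0.0]
[0.02, 0.02, 0.32, 0.0, 0.0, -0.0]
[0.02, 0.02, 0.32, 0.0, 0.0, -0.0]
[0.02, 0.02, 0.32, 0.0, 0.0, -0.0]
[0.02, 0.02, 0.32, 0.0, 0.0, -0.0]
```

```bash
python3 -m inch '[[0.02,0.02,0.3,0,0,0],[0.02,0.02,0.4,0,0,0],[0.02,0.02,0.4,0,0,0],[0.02,0.02,0.4,0,0,0],[0.02,0.02,0.3,0,0,0]]'|grep force
python3 -m inch '[[0.01,0,0.1,0,0,0],[0,0,0,0,0,0],[0,0,0,0,0,0],[0,0,0,0,0,0],[0,0,0,0,0,0]]'|grep force
python3 - <<'E'
from h import *
a=plan(np.array([.5316,.034,.0505]),rot(np.radians(81.2)),rows=5)
E
```

```text
ft_force: [-0.0, -0.3, -3.8]
grip_force: 30.0
ft_force: [-0.8, 0.6, -3.1]
grip_force: 30.0
rows 5 TCP [0.532 0.034 0.232] rv [-0.001  0.002 -0.014]
[0.01, 0.03, 0.1, -0.0, 0.0, -0.02]
[0.01, 0.03, 0.1, -0.0, 0.0, -0.02]
[0.01, 0.03, 0.1, -0.0, 0.0, -0.02]
[0.01, 0.03, 0.1, -0.0, 0.0, -0.02]
[0.01, 0.03, 0.1, -0.0, 0.0, -0.02]
```

```bash
python3 -m inch '[[0.01,0.03,0.1,0,0,-0.02],[0.01,0.03,0.1,0,0,-0.02],[0.01,0.03,0.1,0,0,-0.02],[0.01,0.03,0.09,0,0,-0.02],[0,0,0,0,0,0]]'
python3 -m inch '[[0,0,0.03,0,0,0],[0,0,0.03,0,0,0],[0,0,0.02,0,0,0],[0,0,0,0,0,0],[0,0,0,0,0,0]]'
```

```text
time: 14.67
ee_pos: [0.5318, 0.033, 0.2348]
eef_rot: [0.078, 0.997, -0.001, -0.0]
ft_force: [-0.6, -1.0, -3.2]
width: 0.0579
grip_force: 30.0
time: 15.08
ee_pos: [0.5323, 0.0326, 0.2326]
eef_rot: [0.079, 0.997, -0.001, 0.0]
ft_force: [-1.2, 0.2, -3.6]
width: 0.058
grip_force: 30.0
```

```bash
python3 -m inch '[[0,0.03,0.02,0,0,0],[0,0,0.02,0,0,0],[0,0,0,0,0,0],[0,0,0,0,0,0],[0,0,0,0,0,0]]'|grep -E 'pos|ft'
python3 -m inch '[[0,0,0.02,0,0,0],[0,0,0.01,0,0,0],[0,0,0,0,0,0],[0,0,0,0,0,0],[0,0,0,0,0,0]]'|grep -E 'pos|ft'
```

```text
ee_pos: [0.5325, 0.0336, 0.2321]
ft_force: [-7.5, -3.6, 11.7]
ee_pos: [0.5326, 0.0337, 0.232]
ft_force: [-14.2, -4.8, 26.3]
```

```bash
python3 -m inch '[[0,0,-0.02,0,0,0],[0,0,-0.015,0,0,0],[0,0,0,0,0,0],[0,0,0,0,0,0],[0,0,0,0,0,0]]'|grep -E 'pos|ft'
python3 -m inch '[[0,0,0,0,0,0],[0,0,0,0,0,0],[0,0,0,0,0,0],[0,0,0,0,0,0],[0,0,0,0,0,0]]' 0.8
python3 -m inch '[[0,0,-0.3,0,0,0],[0,0,-0.7,0,0,0],[0,0,-0.9,0,0,0],[-0.5,0,-0.7,0,0,0],[-0.9,0,-0.3,0,0,0]]'|grep ft
python3 -m inch '[[-0.9,-0.2,-0.3,0,0,0],[-0.9,-0.2,-0.3,0,0,0],[-0.9,-0.2,-0.2,0,0,0],[-0.9,0,0,0,0,0],[-0.3,0,0,0,0,0]]'|grep -E 'pos|ft'
```

```text
ee_pos: [0.5326, 0.0335, 0.2321]
ft_force: [-5.5, -3.3, 10.6]
time: 16.75
ee_pos: [0.5325, 0.034, 0.2312]
eef_rot: [0.078, 0.997, -0.0, 0.0]
ft_force: [0.1, -0.3, 0.3]
width: 0.0769
grip_force: 0.0
ft_force: [1.3, 0.8, 1.1]
ee_pos: [0.7408, -0.0251, 0.3792]
ft_force: [-0.2, -0.4, -0.6]
```

```bash
python3 -m inch '[[0.2,-0.9,0,0,0,0],[0.2,-0.9,0,0,0,0],[0.2,-0.9,0,0,0,0],[0.2,-0.9,0,0,0,0],[0.2,-0.9,0,0,0,0]]'|grep ft
python3 -m inch '[[0.2,-0.9,0,0,0,0],[0.2,-0.9,0,0,0,0],[0.2,-0.4,0,0,0,0],[0,0,0,0,0,0],[0,0,0,0,0,0]]'|grep -E 'pos|ft'
python3 - <<'E'
from h import *
from bench import eyes
c=eyes.camera("top");pickle.dump(c,open("top2.pkl","wb"));p=c["pixels"]
a=cv2.resize(p[165:285,175:305,::-1],None,fx=4.6,fy=4.6,interpolation=cv2.INTER_CUBIC)
s=eyes.camera("scene");im=np.zeros((552,798,3),np.uint8);im[:,:598]=a;im[:160,598:]=cv2.resize(s["pixels"][180:300,240:390,::-1],(200,160),interpolation=cv2.INTER_CUBIC);im[200:350,598:]=cv2.resize(s["pixels"][:,:,::-1],(200,150))
cv2.imwrite("pics/t6.png",im)
E
```

```text
ft_force: [0.0, -0.6, -0.2]
ee_pos: [0.6321, -0.2788, 0.3805]
ft_force: [0.7, 1.5, 0.4]
```

View pics/t6.png

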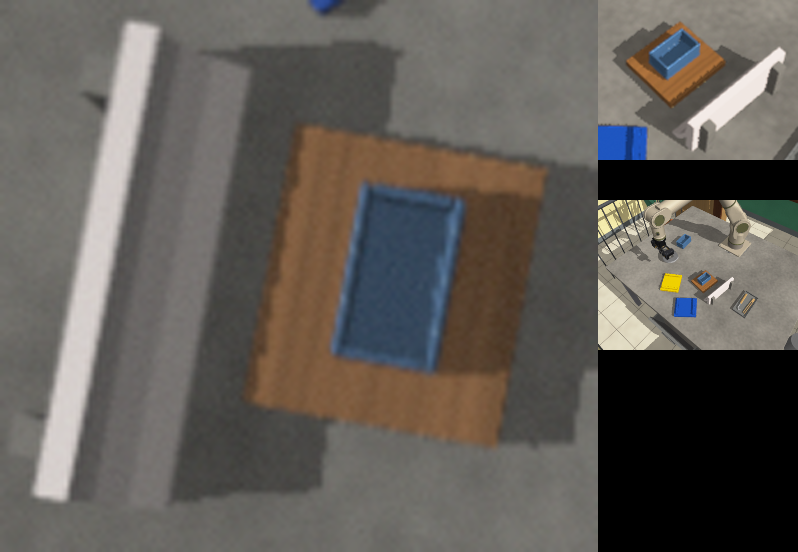

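The pot stands on the board, rim corners at (361,184), (463,198), (435,371) and (333,355). Checking the centring.

```bash
python3 - <<'E'
from h import *
c=pickle.load(open("top2.pkl","rb"));f=lambda l:(np.array(l,float)+.5)/4.6-.5+[175,165]
b=at(c,f([(299,126),(547,168),(498,446),(248,403)]),.034);p=at(c,f([(361,184),(463,198),(435,371),(333,355)]),.083)
for q in(b,p):
  e=q[0]+q[1]-q[2]-q[3];print(q.mean(0),np.linalg.norm(np.roll(q,-1,0)-q,axis=1),np.degrees(np.arctan2(e[1],e[0])))
d=p.mean(0)-b.mean(0);print("offset n",d@n,"along",d@yu)
E
```

```text
[0.53165318 0.03346309 0.034     ] [0.14183967 0.15849124 0.14176449 0.15840299] -8.955902207589334
[0.53307348 0.03208051 0.083     ] [0.05587332 0.09493592 0.05571644 0.09392226] -7.982957531851064
offset n -0.0011419571042667479 along -0.0016200937712977166
```

The pot is centred within 2 mm and parallel within 1°, with the robot clear of everything. Handing in.

```bash
python3 -c "
from bench import job
print(job.close_job())"
```

```text
the job is handed in; nothing more can be done
None
```

The job is handed in: the board was pushed up to lean at the cove foot and tipped onto its feet, and the pot now stands on it, measured about 2 mm off centre and 1° off parallel; the hand tools were not touched.

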